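# Make up two class kits in the craft studio

## Robot

A 6-joint arm with a two-finger parallel gripper is mounted at the origin on the work surface. World frame = base frame: x ahead of the robot, y to its left, z up, the work surface at z = 0. Lengths are in m, angles in rad, forces in N, time in s.
With the tool pointing down it reaches from about 0.25 to 0.8 m from the base axis. Payload 8.5 kg.
Tool frame: the origin (TCP) lies on the centre line of the jaws, within the pads' length; the fingertips stand 14 mm ahead of it and the grasp point (between the pads) lies 5 mm behind it; z points along the fingers, y is the line along which they close (so a half turn about z gives the same grasp; the last joint's range is limited). The gripper opens to 85 mm and grips with 20 to 120 N. Pads are 22 mm wide; open, the fingers measure 114 mm over their backs; the gripper's body (76 mm by 85 mm) begins 54 mm behind the grasp point. The pads swing forward as they close: fully open they stand 13 mm farther back than shut.
Start: joints at [1.161, 0.238, -0.013, 1.319, 0, 1.571], TCP at [0.209, 0.481, 0.245] pointing down, gripper open.
Joint ranges: [-2.66, 2.66], [-1.03, 1.9], [-1.14, 1.46], [-1.82, 2.27], [-1.45, 1.34], [-3.14, 3.14]. Speed limits (rad/s): [2.22, 2.22, 2.79, 3.14, 3.14, 3.14].

## Interface

Orientations are given as a unit quaternion [w, x, y, z].
In Python, from bench import r, grab_frame gives the robot as it stands. The module is installed in compiled form; this text tells all that it offers.
- The arm moves only by the tool send_rows, never from a script. Its argument "deltas" is a list of rows, each an object with "grip": the gripper command: -1 is shut, 1 is fully open, values between are in proportion; "travel": the shift along the tool's x, y, z in units of 0.02 m (1.0 is 0.02 m), a list of three; "twist": the turn about the tool's z in units of 0.12 rad (1.0 is 0.12 rad). A call has 1 to 20 rows; each row shifts and turns the commanded pose from where the row before left it, along the tool's axes as they then stand; what a row does not reach is not made up. A row lasts 1/10 s, in which the tool goes at most 50 mm and 8.59 degrees, less where a joint would pass 70% of its speed; a pose out of reach is approached as far as the arm can. A call with a number of a shift or a turn outside -1 to 1 is refused whole. A call with a gripper value outside its range is refused whole. The fingers move at their own pace and stop on an object; "squeeze" is the grip in N (left out, the last holds). Time passes only in rows, so rows that do not move let the fingers close. It gives the time, the measured TCP pose, the force, the opening and the grip force at its end, in the units of the state.
- r.sense(): the state, without advancing time (a new reading comes with each control period).
- grab_frame(name): name is "scene" or "top" or "wrist"; returns a dict with "pixels" (400x640x3 uint8, red, green, blue), "K" (3x3 intrinsics, pixels), "R" (3x3) and "t" (3): a world point X has camera coordinates R X + t; the wrist camera has in their place "T_tool_cam" (4x4, takes a point from camera to tool coordinates, whose origin is the TCP and whose axes are the flange's). Camera axes: x right, y down, z forward; pixel columns grow to the right and rows downward; lengths in m; the calibration is good to about 2 mm. A picture is of the moment at which its call begins: read the wrist's pose just before it. There is no depth.
- r.sign_off(): hands the job in; it is judged then, once.
The state is a dict: "clock": time; "joints": joint angles; "joint_velocities": joint speeds; "joint_torque": joint torques, N m; "position": TCP position; "tcp_rot": TCP orientation; "wrist_force": force on the tool from outside, world axes, zero at the start; "ft_torque": the same for the moment, N m; "finger_gap": finger opening in m; "grasp_force": force on a finger pad.
Only numpy, scipy, OpenCV 4.12 (cv2) and the standard library are available. Lean on these libraries where they do the work, as an engineer would, in place of code of your own. Each camera call takes 0.05 s, during which the arm holds its last target. There are 200 camera calls.

## Task

Make up the two class kits from the stock on the cutting mat, one thing to a bay: the marker, the short jar and the small brick offcut go into the tray with three bays (the marker in its long bay), the brush and the hand sander into the tray with two bays. Set each thing down rather than dropping it, the same way up as it is now and flat on the floor of its bay. Leave the tall jar, the big brick offcut and the roll of tape alone.

Things in the scene. Friction and masses are not known exactly. Their poses are not given: they have to be found in the camera images.
- tray_three: Fixed plywood kit tray, 151 (x) by 180 (y) mm; floor 5 mm thick, walls and dividers 5 mm thick, tops 14 mm above the bench. Origin: centre of the underside; z up. Three bays: a long bay (68 x by 170 y clear) centred at x -36.5, y 0; two small bays (68 x by 82.5 y) centred at x +36.5, y +43.75 and -43.75 mm. Jar and small brick go in the small bays, either way round.
- tray_two: Fixed plywood kit tray, 151 (x) by 180 (y) mm; floor 5 mm thick, walls and dividers 5 mm thick, tops 14 mm above the bench. Origin: centre of the underside; z up. Two equal bays: a long bay (68 x by 170 y clear) centred at x -36.5, y 0; another centred at x +36.5, y 0 mm. Brush and sander go one in each, either way round.
- marker: Marker pen with a straight hexagonal barrel, 130 mm long, 16 mm across flats (18.5 over corners), grey with a black cap, lying on a flat, 30 g or so. Origin: on the barrel's axis at mid length (8 mm above what it lies on); x along the barrel towards the cap.
- short_jar: The shorter of two amber glass jars with steel lids: straight cylinder 44 mm in diameter (lid the same), 44 mm tall, standing, about 110 g. Origin: centre of its base; z up its axis.
- small_brick: The smaller of two brick offcuts with a plastered, partly painted top: block 50 (x) by 44 (y) by 40 (z) mm, about 160 g. Origin: centre of the underside; z up.
- brush: Flat glue brush lying on its flat side, 140 mm long along x, 14 mm thick. Wooden handle 20 mm wide from x -70 to +28, then a steel ferrule and a stiff bristle head 34 mm wide from x +28 to +70. About 50 g; balances within 15 mm of the origin. Origin: centre of the underside at mid length; x towards the bristles, z up.
- sander: Hand sander: cork sole 85 (x) by 48 (y) by 14 mm thick, with a wooden grip ridge along x on top, 85 long and 24 mm wide (y), from 14 to 46 mm above the underside. About 120 g. Origin: centre of the underside; z up.
- tall_jar: To be left alone. The taller of the two amber jars: 44 mm in diameter, 66 mm tall, standing loose. Origin: centre of its base.
- big_brick: To be left alone. The bigger brick offcut with plastered top: 100 (x) by 70 (y) by 45 (z) mm, loose. Origin: centre of the underside.
- tape_roll: To be left alone. Roll of paper tape lying flat: ring 84 mm across outside, 60 mm inside, 24 mm tall, loose. Origin: centre of the underside.
Mind the look-alikes: they are no part of the job. There is more than one size of the marker; the one meant has the size given above.

How it is judged:
At the end, for the whole second after the job is handed in: Each thing in its named tray, one to a bay (marker in the long bay): origin between the bay's walls and at most 4 mm above its resting height on the bay floor, same way up and level within 0.1 rad, released and at rest (under 0.02 m/s) (x of marker in the frame of tray_three between -0.0705 and -0.0025 m and y of marker in the frame of tray_three between -0.085 and 0.085 m and z of marker in the frame of tray_three below 0.017 m and angle between marker's own x axis and vertical between 1.47 and 1.67 rad and (((x of short_jar in the frame of tray_three between 0.0025 and 0.0705 m and y of short_jar in the frame of tray_three between 0.0025 and 0.085 m and z of short_jar in the frame of tray_three below 0.009 m) and (x of small_brick in the frame of tray_three between 0.0025 and 0.0705 m and y of small_brick in the frame of tray_three between -0.085 and -0.0025 m and z of small_brick in the frame of tray_three below 0.009 m)) or ((x of short_jar in the frame of tray_three between 0.0025 and 0.0705 m and y of short_jar in the frame of tray_three between -0.085 and -0.0025 m and z of short_jar in the frame of tray_three below 0.009 m) and (x of small_brick in the frame of tray_three between 0.0025 and 0.0705 m and y of small_brick in the frame of tray_three between 0.0025 and 0.085 m and z of small_brick in the frame of tray_three below 0.009 m))) and (((x of brush in the frame of tray_two between -0.0705 and -0.0025 m and y of brush in the frame of tray_two between -0.085 and 0.085 m and z of brush in the frame of tray_two below 0.009 m) and (x of sander in the frame of tray_two between 0.0025 and 0.0705 m and y of sander in the frame of tray_two between -0.085 and 0.085 m and z of sander in the frame of tray_two below 0.009 m)) or ((x of brush in the frame of tray_two between 0.0025 and 0.0705 m and y of brush in the frame of tray_two between -0.085 and 0.085 m and z of brush in the frame of tray_two below 0.009 m) and (x of sander in the frame of tray_two between -0.0705 and -0.0025 m and y of sander in the frame of tray_two between -0.085 and 0.085 m and z of sander in the frame of tray_two below 0.009 m))) and linear speed of each of marker, short_jar, small_brick, brush, sander below 0.02 m/s and angle between each of short_jar, small_brick, brush, sander's own z axis and vertical below 0.1 rad); the robot touches nothing.
It fails at once if the tall jar is pushed or taken (moved more than 20 mm) (distance of tall_jar from where it was at the start of the episode above 0.02 m).
It fails at once if the big brick is pushed or taken (moved more than 20 mm) (distance of big_brick from where it was at the start of the episode above 0.02 m).
It fails at once if the tape roll is pushed or taken (moved more than 20 mm) (distance of tape_roll from where it was at the start of the episode above 0.02 m).
It fails at once if a kit thing is dropped or thrown (faster than 0.6 m/s out of the fingers' grip: a fall of about 18 mm) ((linear speed of marker above 0.6 m/s and contact force between the fingers and marker below 0.05 N) or (linear speed of short_jar above 0.6 m/s and contact force between the fingers and short_jar below 0.05 N) or (linear speed of small_brick above 0.6 m/s and contact force between the fingers and small_brick below 0.05 N) or (linear speed of brush above 0.6 m/s and contact force between the fingers and brush below 0.05 N) or (linear speed of sander above 0.6 m/s and contact force between the fingers and sander below 0.05 N)).
It also fails if it takes over 134 s, if anything falls off the work surface, if the arm or the gripper's body presses on something with over 40 N, if the wrist force passes 120 N, or if a joint passes its speed limit or range.

## Working session

There is one attempt and no reset: what is moved stays moved. The work goes in short steps, Python scripts to look and compute and a tool call to move; the robot and the scene stay as the last step left them, time stands still between calls to the robot, and variables do not carry over. Pictures are saved under pics/ and viewed, at most 14 in all, crops included, and the job is handed in when it is done.

Besides the shell and the picture viewer there is one more tool, called after "Request:" as name(argument=value, ...) on one line, values as JSON. send_rows: Moves the arm, as the interface text tells. Shifts and turns lie within -1 to 1; 1 stands for 0.02 m of shift or 0.12 rad of turn. Its arguments: {"type":"object","properties":{"deltas":{"type":"array"},"squeeze":{"type":"number"}},"required":["deltas"]}

```bash
mkdir -p pics
python3 - <<'E'
from bench import r, grab_frame
import cv2,numpy as np
s=r.sense();print({k:np.round(v,4).tolist() for k,v in s.items()})
for n in("top","scene"):
    f=grab_frame(n);cv2.imwrite(f"pics/{n}0.png",f["pixels"][...,::-1]);np.savez(f"{n}0.npz",**f)
    print(n,f["K"].tolist(),np.round(f["R"],4).tolist(),f["t"])
E
```

```text
{'clock': 0.0, 'joints': [1.161, 0.2387, -0.0143, 1.3192, -0.0, 1.5708], 'joint_velocities': [-0.0002, -0.001, -0.0017, -0.0, 0.0008, -0.0005], 'joint_torque': [0.0005, -53.8777, 34.6435, 0.0186, 0.0, -0.0], 'position': [0.209, 0.4812, 0.2447], 'tcp_rot': [-0.0001, 0.2035, 0.9791, -0.0007], 'wrist_force': [0.27, -0.4417, -0.7355], 'ft_torque': [0.0086, 0.0269, 0.0201], 'grasp_force': 0.0, 'finger_gap': 0.0857}
top [[419.7705561874267, 0.0, 319.8850844791859], [0.0, 419.7705561874267, 197.0487968083092], [0.0, 0.0, 1.0]] [[-0.1516, -0.9884, -0.0061], [-0.9665, 0.1495, -0.2084], [0.2069, -0.0257, -0.978]] [0.07183932 0.5898727  0.78665914]
scene [[391.23887489917064, 0.0, 318.9131133631449], [0.0, 391.23887489917064, 205.3589733194918], [0.0, 0.0, 1.0]] [[-0.6639, 0.7478, 0.0045], [0.5559, 0.4974, -0.666], [-0.5003, -0.4396, -0.7459]] [ 0.3716299  -0.27985426  1.19842185]
```

View pics/top0.png

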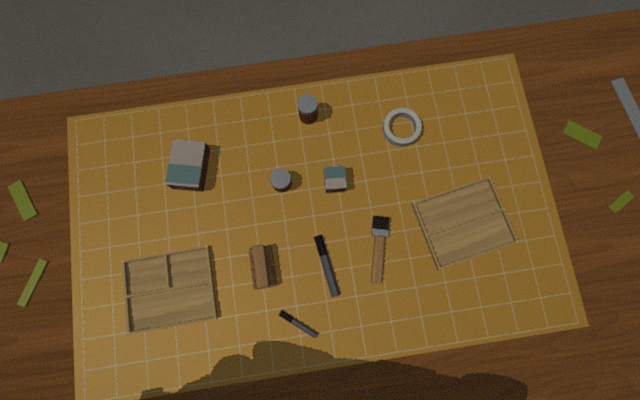

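View pics/scene0.png

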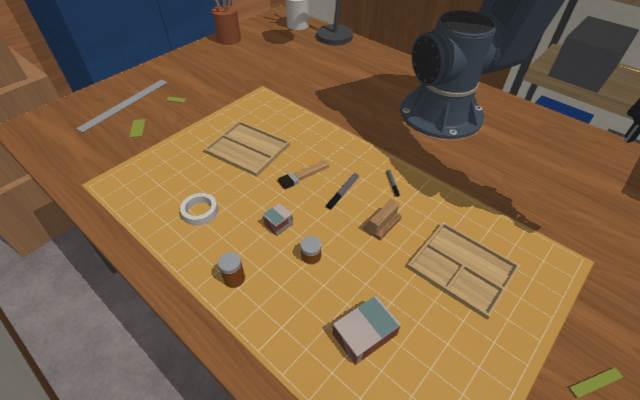

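Top view: the tray with three bays is at (170,288) and the one with two at (464,223). Possible mix-ups:
- **Markers:** (327,266) long, or (298,323) short.
- **Jars:** (281,180) short, or (308,108) tall.
- **Bricks:** (335,178) small, or (188,165) big.

The brush is at (378,250), the sander at (262,267) and the tape at (403,127). I'll measure them and check the sizes.

```bash
cat > h.py <<'E'
import numpy as np,cv2
def cast(f,px,z):
    px=np.atleast_2d(np.asarray(px,float)); d=np.c_[px,np.ones(len(px))]@np.linalg.inv(f["K"]).T
    R,t=f["R"],f["t"]; c=-R.T@t; d=d@R
    return c+d*((z-c[2])/d[:,2])[:,None]
def proj(f,X):
    c=np.atleast_2d(X)@f["R"].T+f["t"]; u=c@f["K"].T; return u[:,:2]/u[:,2:]
def wristcam(f,s):
    from scipy.spatial.transform import Rotation as Ro
    T=np.eye(4);q=s["tcp_rot"];T[:3,:3]=Ro.from_quat([q[1],q[2],q[3],q[0]]).as_matrix();T[:3,3]=s["position"]
    C=np.linalg.inv(T@np.array(f["T_tool_cam"])); return dict(K=np.array(f["K"]),R=C[:3,:3],t=C[:3,3],pixels=f["pixels"])
E
python3 - <<'E'
from h import *
f=np.load("top0.npz");im=f["pixels"][...,::-1].copy();hsv=cv2.cvtColor(im,cv2.COLOR_BGR2HSV)
c=-f["R"].T@f["t"];print("cam",c)
for p in[(150,350),(350,150),(170,300),(262,262),(378,260),(210,200),(282,180),(335,172),(327,275)]:print(p,hsv[p[1],p[0]])
big=cv2.resize(im[70:345,110:530],None,fx=1.9,fy=1.9,interpolation=cv2.INTER_CUBIC)
cv2.imwrite("pics/crop1.png",cv2.convertScaleAbs(big,alpha=1.3))
# markers by low saturation
m=((hsv[...,1]<110)|(hsv[...,2]<45)).astype(np.uint8);m[345:]=0;m[:60]=0
cs,_=cv2.findContours(m,cv2.RETR_EXTERNAL,cv2.CHAIN_APPROX_NONE)
for k in cs:
    if cv2.contourArea(k)<60:continue
    (cx,cy),wh,a=cv2.minAreaRect(k); b=cast(f,cv2.boxPoints(((cx,cy),wh,a)),.008)
    print(np.round((cx,cy)),np.round(cast(f,(cx,cy),.008)[0],3),"size",np.round([np.linalg.norm(b[1]-b[0]),np.linalg.norm(b[2]-b[1])],3))
E
```

```text
cam [0.41826594 0.00300448 0.89274177]
(150, 350) [ 19 155 148]
(350, 150) [ 19 173 136]
(170, 300) [ 18 114 139]
(262, 262) [ 15 132 118]
(378, 260) [ 16 135 117]
(210, 200) [ 19 159 144]
(282, 180) [ 45   5 111]
(335, 172) [83 60 93]
(327, 275) [140  11  68]
[298. 324.] [0.352 0.063 0.008] size [0.022 0.085]
[327. 265.] [ 0.459 -0.014  0.008] size [0.036 0.129]
[381. 226.] [ 0.523 -0.138  0.008] size [0.042 0.038]
[280. 178.] [0.66  0.059 0.008] size [0.048 0.048]
[335. 178.] [ 0.643 -0.059  0.008] size [0.047 0.059]
[188. 164.] [0.724 0.255 0.008] size [0.121 0.094]
[402. 126.] [ 0.737 -0.225  0.008] size [0.088 0.092]
[307. 104.] [ 0.822 -0.025  0.008] size [0.052 0.05 ]
[630. 107.] [ 0.704 -0.741  0.008] size [0.034 0.148]
[138.  80.] [0.942 0.35  0.008] size [0.645 0.097]
```

View pics/crop1.png

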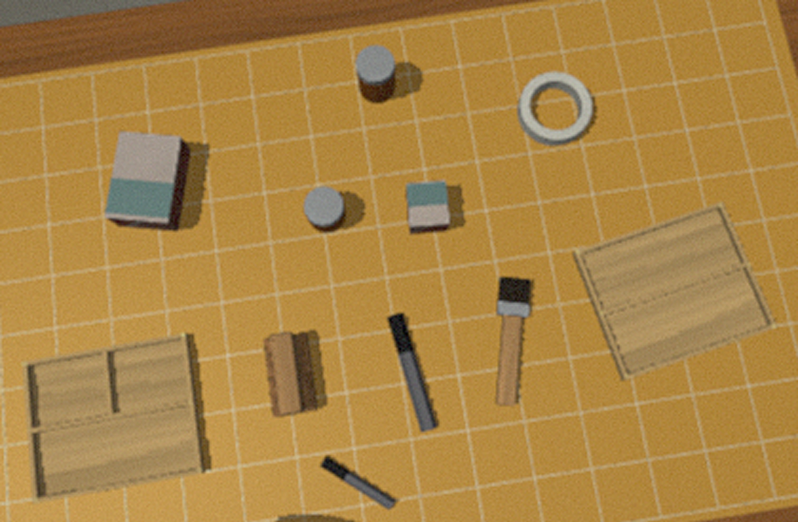

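The close crop shows each choice clearly. The 0.129 m marker is at (327,266), and the short marker is only 0.085 m. The short jar is at (281,180) and the small brick at (335,178), both plainly smaller than their twins. Next I cast the corner points.

Run:
```python
from h import *
f=dict(np.load("top0.npz"))
g=lambda pts:np.array(pts)/1.9+[110,70]
def show(n,pts,z):
    p=cast(f,g(pts),z); print(n,"c",np.round(p.mean(0)[:2],4),"edges(len,angdeg)",[(round(float(np.linalg.norm(d)),4),round(float(np.degrees(np.arctan2(d[1],d[0]))),1)) for d in np.roll(p,-1,0)-p])
show("three",[(25,363),(188,336),(205,471),(38,497)],.014)
show("two",[(574,252),(719,206),(773,325),(624,377)],.014)
show("sander",[(266,335),(290,333),(301,412),(276,416)],.046)
show("brick",[(408,183),(446,181),(449,218),(410,221)],.04)
show("brick2",[(408,183),(446,181),(449,226),(410,229)],.04)
show("brush",[(499,278),(531,278),(518,403),(498,403)],.014)
show("brushaxis",[(515,278),(508,403)],.014)
show("marker",[(397,315),(429,430)],.012)
show("jar",[(325,208)],.044)
show("talljar",[(376,62)],.066)
```

```text
three c [0.4612 0.3126] edges(len,angdeg) [(0.1794, -89.3), (0.1455, -178.4), (0.1775, 89.9), (0.143, 2.4)]
two c [ 0.5045 -0.3122] edges(len,angdeg) [(0.1749, -81.1), (0.1433, -169.2), (0.176, 99.9), (0.1464, 10.4)]
sander c [0.4757 0.1221] edges(len,angdeg) [(0.0255, -94.0), (0.0831, -179.2), (0.0262, 90.2), (0.0849, 0.3)]
brick c [ 0.6392 -0.0585] edges(len,angdeg) [(0.0423, -95.7), (0.0424, 175.0), (0.043, 85.7), (0.0434, -6.0)]
brick2 c [ 0.6347 -0.0578] edges(len,angdeg) [(0.0423, -95.7), (0.0514, 174.2), (0.0429, 85.7), (0.0524, -6.5)]
brush c [ 0.4765 -0.1256] edges(len,angdeg) [(0.0356, -98.8), (0.1378, 163.5), (0.0216, 81.3), (0.1367, -10.7)]
brushaxis c [ 0.4765 -0.1256] edges(len,angdeg) [(0.1371, 166.4), (0.1371, -13.6)]
marker c [ 0.4586 -0.0132] edges(len,angdeg) [(0.1287, -173.2), (0.1287, 6.8)]
jar c [0.6473 0.0551] edges(len,angdeg) [(0.0, 0.0)]
talljar c [ 0.7989 -0.0246] edges(len,angdeg) [(0.0, 0.0)]
```

```bash
cat >> h.py <<'E'
def plan(x,y,z,yaw):
    """twist first, then travel (units of 0.12 rad / 0.02 m, tool axes after the twist); yaw: world angle of tool y, deg"""
    from bench import r
    from scipy.spatial.transform import Rotation as Ro
    s=r.sense();q=s["tcp_rot"];M=Ro.from_quat([q[1],q[2],q[3],q[0]]).as_matrix()
    a=np.arctan2(M[1,1],M[0,1]); b=np.radians(yaw); tw=-((b-a+np.pi)%(2*np.pi)-np.pi)/.12
    T=np.array([[-np.sin(b),np.cos(b),0],[np.cos(b),np.sin(b),0],[0,0,-1]]) if 0 else np.c_[[-np.sin(b),np.cos(b),0],[np.cos(b),np.sin(b),0],[0,0,-1]]
    print("t",round(s["clock"],2),"j6",round(s["joints"][5],2),"tilt_ok",np.round(M[:,2],3),"yaw",round(np.degrees(a),1),"twist",round(tw,2),"travel",np.round(T.T@(np.array([x,y,z])-s["position"])/.02,2))
E
sed -i 's/    T=.*if 0 else /    T=/' h.py
python3 -c "
from h import *
plan(.4757,.1221,.14,90)"
```

```text
t 0.1 j6 1.57 tilt_ok [-0.001 -0.001 -1.   ] yaw 66.5 twist -3.42 travel [-13.33 -17.96   5.24]
```

Request:
send_rows(deltas=[{"grip": 0.3,"travel": [0,0,0],"twist": -0.855},{"grip": 0.3,"travel": [0,0,0],"twist": -0.855},{"grip": 0.3,"travel": [0,0,0],"twist": -0.855},{"grip": 0.3,"travel": [0,0,0],"twist": -0.855},{"grip": 0.3,"travel": [-0.83,-1,0.33],"twist": 0},{"grip": 0.3,"travel": [-0.83,-1,0.33],"twist": 0},{"grip": 0.3,"travel": [-0.83,-1,0.33],"twist": 0},{"grip": 0.3,"travel": [-0.83,-1,0.33],"twist": 0},{"grip": 0.3,"travel": [-0.83,-1,0.33],"twist": 0},{"grip": 0.3,"travel": [-0.83,-1,0.33],"twist": 0},{"grip": 0.3,"travel": [-0.83,-1,0.33],"twist": 0},{"grip": 0.3,"travel": [-0.83,-1,0.33],"twist": 0},{"grip": 0.3,"travel": [-0.83,-1,0.33],"twist": 0},{"grip": 0.3,"travel": [-0.83,-1,0.33],"twist": 0},{"grip": 0.3,"travel": [-0.83,-1,0.33],"twist": 0},{"grip": 0.3,"travel": [-0.83,-1,0.33],"twist": 0},{"grip": 0.3,"travel": [-0.83,-1,0.33],"twist": 0},{"grip": 0.3,"travel": [-0.83,-1,0.33],"twist": 0},{"grip": 0.3,"travel": [-0.83,-1,0.33],"twist": 0},{"grip": 0.3,"travel": [-0.83,-1,0.33],"twist": 0}], squeeze=40)

```text
clock: 2.1
position: [0.4753, 0.1606, 0.1392]
tcp_rot: [-0.0, -0.0, 1.0, -0.0]
wrist_force: [0.6, -0.2, 0.7]
finger_gap: 0.0552
grasp_force: 0.0
```

```bash
cat > w.py <<'E'
import sys
from h import *
from bench import r,grab_frame
s=r.sense();w=wristcam(grab_frame("wrist"),s);np.savez(sys.argv[1]+".npz",**w)
cv2.imwrite("pics/"+sys.argv[1]+".png",w["pixels"][...,::-1]);print(np.round(-w["R"].T@w["t"],3),s["finger_gap"],s["grasp_force"])
E
python3 w.py w1; python3 -c "
from h import *
plan(.4757,.1221,.14,90)"
```

```text
[0.406 0.161 0.268] 0.055188002115183654 0.0
t 2.15 j6 0.32 tilt_ok [-0.    -0.002 -1.   ] yaw 90.0 twist -0.01 travel [ 0.07 -1.82 -0.09]
```

View pics/w1.png

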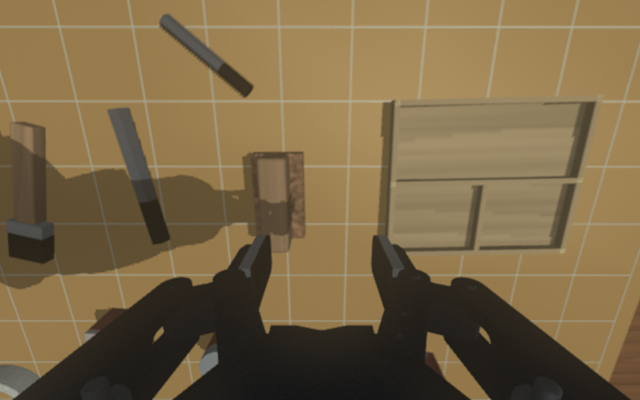

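Wrist view: sander at (278,197) with its sole from (252,152) to (304,237), long marker from (120,110) to (160,242), and the three-bay tray's corners at (395,101), (600,98), (563,250) and (388,250). I'll cross-check these against the top view.

Run:
```python
from h import *
f=dict(np.load("w1.npz"))
def show(n,pts,z):
    p=cast(f,pts,z); print(n,"c",np.round(p.mean(0)[:2],4),[(round(float(np.linalg.norm(d)),4),round(float(np.degrees(np.arctan2(d[1],d[0]))),1)) for d in np.roll(p,-1,0)-p])
show("three",[(395,101),(600,98),(563,250),(388,250)],.014)
show("sole",[(252,152),(303,152),(304,238)],.014)
show("ridge",[(258,153),(287,153),(289,250),(263,250)],.046)
show("marker",[(120,110),(160,242)],.012)
show("soleTL-BR",[(252,152),(304,238)],.014)
```

```text
three c [0.4635 0.3156] [(0.1773, 90.9), (0.1451, 1.4), (0.177, -89.9), (0.1427, -178.5)]
sole c [0.4656 0.1288] [(0.0466, 90.1), (0.0855, -0.3), (0.0971, -151.6)]
ridge c [0.4768 0.1217] [(0.0232, 90.1), (0.0855, -0.7), (0.023, -89.9), (0.0855, 179.4)]
marker c [ 0.4644 -0.0093] [(0.1283, 6.7), (0.1283, -173.3)]
soleTL-BR c [0.4798 0.121 ] [(0.0971, 28.4), (0.0971, -151.6)]
```

Request:
send_rows(deltas=[{"grip": 0.1,"travel": [-0.04,-0.98,0],"twist": 0},{"grip": 0.1,"travel": [-0.04,-0.98,0],"twist": 0},{"grip": 0.1,"travel": [0,0,0.85],"twist": 0},{"grip": 0.1,"travel": [0,0,0.85],"twist": 0},{"grip": 0.1,"travel": [0,0,0.85],"twist": 0},{"grip": 0.1,"travel": [0,0,0.85],"twist": 0},{"grip": 0.1,"travel": [0,0,0.85],"twist": 0},{"grip": 0.1,"travel": [0,0,0.85],"twist": 0},{"grip": 0.1,"travel": [0,0,0],"twist": 0},{"grip": -1,"travel": [0,0,0],"twist": 0},{"grip": -1,"travel": [0,0,0],"twist": 0},{"grip": -1,"travel": [0,0,0],"twist": 0},{"grip": -1,"travel": [0,0,0],"twist": 0},{"grip": -1,"travel": [0,0,0],"twist": 0},{"grip": -1,"travel": [0,0,0],"twist": 0},{"grip": -1,"travel": [0,0,0],"twist": 0}])

```text
clock: 3.75
position: [0.4771, 0.1226, 0.0384]
tcp_rot: [0.001, -0.0, 1.0, 0.0]
wrist_force: [-0.7, -0.4, 6.4]
finger_gap: 0.0231
grasp_force: 40.9
```

```bash
python3 -c "
from h import *
plan(.477,.1215,.036,90)
plan(.5405,-.306,.14,10)"
```

```text
t 3.75 j6 0.25 tilt_ok [ 0.001  0.    -1.   ] yaw 90.0 twist 0.01 travel [ 0.   -0.05  0.12]
t 3.75 j6 0.25 tilt_ok [ 0.001  0.    -1.   ] yaw 90.0 twist 11.64 travel [-21.65  -0.6   -5.08]
```

Request:
send_rows(deltas=[{"grip": -1,"travel": [0,0,-0.5],"twist": 0},{"grip": -1,"travel": [0,0,-0.9],"twist": 0},{"grip": -1,"travel": [0,0,-0.9],"twist": 0},{"grip": -1,"travel": [0,0,-0.9],"twist": 0.97},{"grip": -1,"travel": [0,0,-0.9],"twist": 0.97},{"grip": -1,"travel": [0,0,-0.9],"twist": 0.97},{"grip": -1,"travel": [0,0,0],"twist": 0.97},{"grip": -1,"travel": [0,0,0],"twist": 0.97},{"grip": -1,"travel": [0,0,0],"twist": 0.97},{"grip": -1,"travel": [0,0,0],"twist": 0.97},{"grip": -1,"travel": [0,0,0],"twist": 0.97},{"grip": -1,"travel": [0,0,0],"twist": 0.97},{"grip": -1,"travel": [0,0,0],"twist": 0.97},{"grip": -1,"travel": [0,0,0],"twist": 0.97},{"grip": -1,"travel": [0,0,0],"twist": 0.97}])

```text
clock: 5.25
position: [0.4764, 0.1224, 0.1383]
tcp_rot: [0.0, 0.645, 0.765, -0.0]
wrist_force: [-0.9, 1.0, -0.9]
finger_gap: 0.023
grasp_force: 39.9
```

Request:
send_rows(deltas=[{"grip": -1,"travel": [-1,0,0],"twist": 0},{"grip": -1,"travel": [-1,0,0],"twist": 0},{"grip": -1,"travel": [-1,0,0],"twist": 0},{"grip": -1,"travel": [-1,0,0],"twist": 0},{"grip": -1,"travel": [-1,0,0],"twist": 0},{"grip": -1,"travel": [-1,0,0],"twist": 0},{"grip": -1,"travel": [-1,0,0],"twist": 0},{"grip": -1,"travel": [-1,0,0],"twist": 0},{"grip": -1,"travel": [-1,0,0],"twist": 0},{"grip": -1,"travel": [-1,0,0],"twist": 0},{"grip": -1,"travel": [-1,0,0],"twist": 0},{"grip": -1,"travel": [-1,0,0],"twist": 0},{"grip": -1,"travel": [-1,0,0],"twist": 0},{"grip": -1,"travel": [-1,0,0],"twist": 0},{"grip": -1,"travel": [-1,0,0],"twist": 0},{"grip": -1,"travel": [-1,0,0],"twist": 0},{"grip": -1,"travel": [-0.5,0,0],"twist": 0},{"grip": -1,"travel": [0,0,0],"twist": 0}])

```text
clock: 7.05
position: [0.5339, -0.2034, 0.1379]
tcp_rot: [0.0, 0.643, 0.766, -0.0]
wrist_force: [-0.3, 0.7, -1.1]
finger_gap: 0.0234
grasp_force: 39.9
```

```bash
python3 w.py w2; python3 -c "
from h import *
plan(.5405,-.306,.14,10)"
```

```text
[ 0.523 -0.133  0.267] 0.023416708442409465 39.916638135910034
t 7.1 j6 1.03 tilt_ok [-0.  0. -1.] yaw 9.9 twist -0.01 travel [-5.15 -0.56 -0.11]
```

View pics/w2.png

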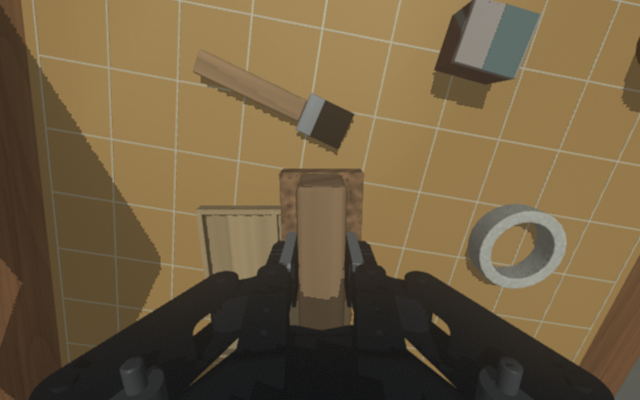

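Wrist view: the sander is held level. The near-left corner of the two-bay tray is at (199,208), and the brush runs from (200,62) to (340,137).

Run:
```python
from h import *
f=dict(np.load("w2.npz"))
p=cast(f,[(199,208),(280,208)],.014);print("corner",p[0],np.degrees(np.arctan2(*(p[1]-p[0])[[1,0]])))
p=cast(f,[(200,61),(342,138)],.014);print("brush",p.mean(0),np.linalg.norm(p[0]-p[1]),np.degrees(np.arctan2(*(p[1]-p[0])[[1,0]])))
```

```text
corner [ 0.42208626 -0.23682436  0.014     ] 9.977890199571332
brush [ 0.48061367 -0.12746431  0.014     ] 0.1351159315316127 -17.77225131995898
```

Request:
send_rows(deltas=[{"grip": -1,"travel": [-0.86,-0.07,0],"twist": 0},{"grip": -1,"travel": [-0.86,-0.07,0],"twist": 0},{"grip": -1,"travel": [-0.86,-0.07,0],"twist": 0},{"grip": -1,"travel": [-0.86,-0.07,0],"twist": 0},{"grip": -1,"travel": [-0.86,-0.07,0],"twist": 0},{"grip": -1,"travel": [-0.86,-0.07,0],"twist": 0},{"grip": -1,"travel": [0,0,0],"twist": 0},{"grip": -1,"travel": [0,0,0.8],"twist": 0},{"grip": -1,"travel": [0,0,0.8],"twist": 0},{"grip": -1,"travel": [0,0,0.8],"twist": 0},{"grip": -1,"travel": [0,0,0.8],"twist": 0},{"grip": -1,"travel": [0,0,0.7],"twist": 0},{"grip": -1,"travel": [0,0,0.3],"twist": 0},{"grip": -1,"travel": [0,0,0.2],"twist": 0},{"grip": -1,"travel": [0,0,0],"twist": 0}])

```text
clock: 8.6
position: [0.5435, -0.3056, 0.0496]
tcp_rot: [-0.0, 0.643, 0.766, -0.0]
wrist_force: [-0.3, 0.1, -1.9]
finger_gap: 0.0229
grasp_force: 39.9
```

Request:
send_rows(deltas=[{"grip": -1,"travel": [0,0,0.1],"twist": 0},{"grip": -1,"travel": [0,0,0.1],"twist": 0},{"grip": -1,"travel": [0,0,0.1],"twist": 0},{"grip": -1,"travel": [0,0,0],"twist": 0}])

```text
clock: 9.0
position: [0.5435, -0.3056, 0.0437]
tcp_rot: [-0.0, 0.643, 0.766, -0.0]
wrist_force: [0.1, 0.9, -1.7]
finger_gap: 0.0233
grasp_force: 39.9
```

Request:
send_rows(deltas=[{"grip": -1,"travel": [0,0,0.05],"twist": 0},{"grip": -1,"travel": [0,0,0.05],"twist": 0},{"grip": -1,"travel": [0,0,0],"twist": 0}])

```text
clock: 9.3
position: [0.5435, -0.3057, 0.0434]
tcp_rot: [0.001, 0.643, 0.766, 0.0]
wrist_force: [-4.4, 2.8, 14.2]
finger_gap: 0.0232
grasp_force: 41.9
```

Request:
send_rows(deltas=[{"grip": 0.1,"travel": [0,0,-0.05],"twist": 0},{"grip": 0.1,"travel": [0,0,0],"twist": 0},{"grip": 0.1,"travel": [0,0,0],"twist": 0},{"grip": 0.1,"travel": [0,0,0],"twist": 0},{"grip": 0.1,"travel": [0,0,-0.5],"twist": 0},{"grip": 0.1,"travel": [0,0,-0.9],"twist": 0},{"grip": 0.1,"travel": [0,0,-0.9],"twist": 0},{"grip": 0.1,"travel": [0,0,-0.9],"twist": 0},{"grip": 0.1,"travel": [0,0,-0.9],"twist": 0},{"grip": 0.1,"travel": [0,0,-0.5],"twist": 0},{"grip": 0.1,"travel": [0,0,0],"twist": 0}])

```text
clock: 10.4
position: [0.5443, -0.3061, 0.1365]
tcp_rot: [0.001, 0.643, 0.766, 0.0]
wrist_force: [0.6, 0.3, 0.6]
finger_gap: 0.0468
grasp_force: 0.0
```

```bash
python3 -c "
from h import *
plan(.4785,-.1265,.12,75)"
```

```text
t 10.4 j6 0.88 tilt_ok [ 0.002 -0.002 -1.   ] yaw 10.0 twist -9.45 travel [5.5  7.82 0.83]
```

Request:
send_rows(deltas=[{"grip": 0,"travel": [0,0,0],"twist": -0.945},{"grip": 0,"travel": [0,0,0],"twist": -0.945},{"grip": 0,"travel": [0,0,0],"twist": -0.945},{"grip": 0,"travel": [0,0,0],"twist": -0.945},{"grip": 0,"travel": [0,0,0],"twist": -0.945},{"grip": 0,"travel": [0,0,0],"twist": -0.945},{"grip": 0,"travel": [0,0,0],"twist": -0.945},{"grip": 0,"travel": [0,0,0],"twist": -0.945},{"grip": 0,"travel": [0,0,0],"twist": -0.945},{"grip": 0,"travel": [0,0,0],"twist": -0.945},{"grip": 0,"travel": [0.69,0.98,0],"twist": 0},{"grip": 0,"travel": [0.69,0.98,0],"twist": 0},{"grip": 0,"travel": [0.69,0.98,0],"twist": 0},{"grip": 0,"travel": [0.69,0.98,0],"twist": 0},{"grip": 0,"travel": [0.69,0.98,0],"twist": 0},{"grip": 0,"travel": [0.69,0.98,0],"twist": 0},{"grip": 0,"travel": [0.69,0.98,0],"twist": 0},{"grip": 0,"travel": [0.69,0.98,0],"twist": 0},{"grip": 0,"travel": [0,0,0],"twist": 0}])

```text
clock: 12.3
position: [0.4758, -0.1234, 0.134]
tcp_rot: [-0.001, 0.13, 0.992, 0.0]
wrist_force: [-1.0, -0.3, -0.2]
finger_gap: 0.0428
grasp_force: 0.0
```

```bash
python3 w.py w3; python3 -c "
from h import *
plan(.4785,-.1265,.016,75)"
```

```text
[ 0.409 -0.105  0.263] 0.04275580036982593 0.0
t 12.35 j6 0.0 tilt_ok [-0.001  0.    -1.   ] yaw 75.1 twist 0.01 travel [-0.11 -0.07  5.91]
```

View pics/w3.png

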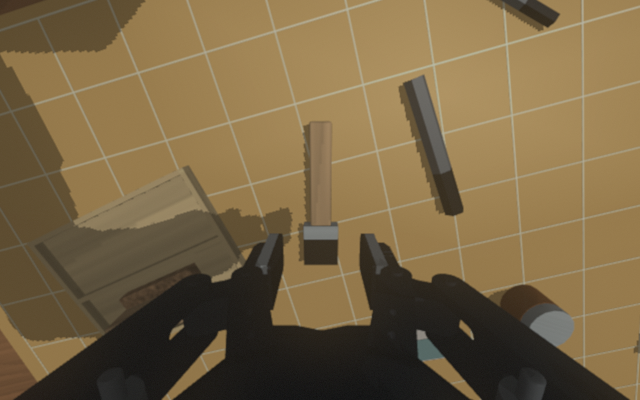

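Wrist view: the brush is lined up with the tool, from (320,122) to (321,264). The sander lies in the far bay at (160,285). The marker runs from (414,79) to (452,212).

Run:
```python
from h import *
f=dict(np.load("w3.npz"))
for n,q,z in(("brush",[(319.5,122),(321,265)],.014),("marker",[(414,79),(452,213)],.012),("tray2 near edge",[(37,245),(186,168)],.014)):
    p=cast(f,q,z);print(n,p[:,:2],p.mean(0),np.linalg.norm(p[0]-p[1]),np.degrees(np.arctan2(*(p[1]-p[0])[[1,0]])))
plan(.476,-.1255,.016,75)
```

```text
brush [[ 0.412671   -0.10714983]
 [ 0.54753008 -0.14161263]] [ 0.48010054 -0.12438123  0.014     ] 0.13919286955491653 -14.334960537495936
marker [[ 0.39935962 -0.02132173]
 [ 0.52684436 -0.00595363]] [ 0.46310199 -0.01363768  0.012     ] 0.1284077059539818 6.873756269408372
tray2 near edge [[ 0.45433688 -0.40681059]
 [ 0.42053765 -0.23496968]] [ 0.43743726 -0.32089013  0.014     ] 0.17513333885137933 101.1274124648136
t 12.35 j6 0.0 tilt_ok [-0.001  0.    -1.   ] yaw 75.1 twist 0.01 travel [ 0.03 -0.06  5.91]
```

Request:
send_rows(deltas=[{"grip": 0,"travel": [-0.05,-0.05,0.9],"twist": 0},{"grip": 0,"travel": [0,0,0.9],"twist": 0},{"grip": 0,"travel": [0,0,0.9],"twist": 0},{"grip": 0,"travel": [0,0,0.9],"twist": 0},{"grip": 0,"travel": [0,0,0.9],"twist": 0},{"grip": 0,"travel": [0,0,0.9],"twist": 0},{"grip": 0,"travel": [0,0,0.4],"twist": 0},{"grip": 0,"travel": [0,0,0],"twist": 0},{"grip": -1,"travel": [0,0,0],"twist": 0},{"grip": -1,"travel": [0,0,0],"twist": 0},{"grip": -1,"travel": [0,0,0],"twist": 0},{"grip": -1,"travel": [0,0,0],"twist": 0},{"grip": -1,"travel": [0,0,0],"twist": 0},{"grip": -1,"travel": [0,0,0],"twist": 0}])

```text
clock: 13.75
position: [0.4789, -0.127, 0.0195]
tcp_rot: [0.001, 0.131, 0.991, -0.0]
wrist_force: [-1.0, -0.6, 7.1]
finger_gap: 0.0182
grasp_force: 39.8
```

Request:
send_rows(deltas=[{"grip": -1,"travel": [0,0,-0.4],"twist": 0},{"grip": -1,"travel": [0,0,-0.9],"twist": 0},{"grip": -1,"travel": [0,0,-0.9],"twist": 0},{"grip": -1,"travel": [0,0,-0.9],"twist": 0},{"grip": -1,"travel": [0,0,-0.9],"twist": 0.945},{"grip": -1,"travel": [0,0,0],"twist": 0.945},{"grip": -1,"travel": [0,0,0],"twist": 0.945},{"grip": -1,"travel": [0,0,0],"twist": 0.945},{"grip": -1,"travel": [0,0,0],"twist": 0.945},{"grip": -1,"travel": [0,0,0],"twist": 0.945},{"grip": -1,"travel": [0,0,0],"twist": 0.945},{"grip": -1,"travel": [0,0,0],"twist": 0.945},{"grip": -1,"travel": [0,0,0],"twist": 0.945},{"grip": -1,"travel": [0,0,0],"twist": 0.945},{"grip": -1,"travel": [0,0,0],"twist": 0}])

```text
clock: 15.25
position: [0.4781, -0.1267, 0.0991]
tcp_rot: [-0.0, 0.643, 0.766, -0.0]
wrist_force: [0.3, 0.2, 0.3]
finger_gap: 0.0186
grasp_force: 39.2
```

```bash
python3 -c "
from h import *
plan(.472,-.317,.08,10)"
```

```text
t 15.25 j6 1.14 tilt_ok [-0. -0. -1.] yaw 9.9 twist -0.01 travel [-9.32 -1.95  0.96]
```

Request:
send_rows(deltas=[{"grip": -1,"travel": [-0.93,-0.195,0],"twist": 0},{"grip": -1,"travel": [-0.93,-0.195,0],"twist": 0},{"grip": -1,"travel": [-0.93,-0.195,0],"twist": 0},{"grip": -1,"travel": [-0.93,-0.195,0],"twist": 0},{"grip": -1,"travel": [-0.93,-0.195,0],"twist": 0},{"grip": -1,"travel": [-0.93,-0.195,0],"twist": 0},{"grip": -1,"travel": [-0.93,-0.195,0],"twist": 0},{"grip": -1,"travel": [-0.93,-0.195,0],"twist": 0},{"grip": -1,"travel": [-0.93,-0.195,0],"twist": 0},{"grip": -1,"travel": [-0.93,-0.195,0],"twist": 0},{"grip": -1,"travel": [0,0,0],"twist": 0},{"grip": -1,"travel": [0,0,0],"twist": 0}])

```text
clock: 16.45
position: [0.4719, -0.3171, 0.0986]
tcp_rot: [-0.0, 0.643, 0.766, 0.0]
wrist_force: [-0.4, -0.2, -0.5]
finger_gap: 0.0186
grasp_force: 39.2
```

```bash
python3 w.py w4; python3 -c "
from h import *
plan(.472,-.317,.03,10)"
```

```text
[ 0.461 -0.247  0.227] 0.018603840361387798 39.15336549282074
t 16.5 j6 0.81 tilt_ok [-0.     0.001 -1.   ] yaw 10.0 twist 0.0 travel [-0.02 -0.    3.43]
```

View pics/w4.png

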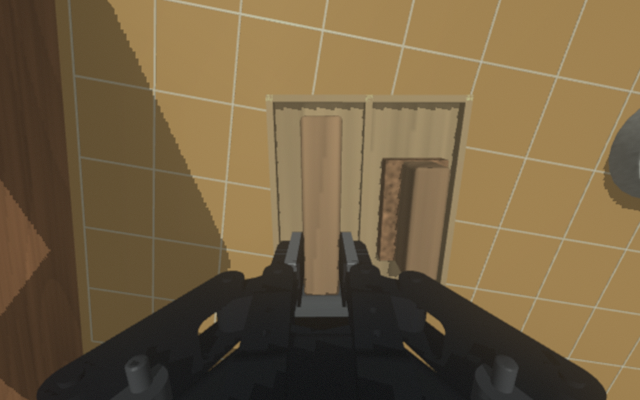

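Wrist view: the brush is held over the near bay with its handle end at (321,117). The tray's end corners are (270,98) and (470,98), and the sander sits flat inside the far bay at (413,215). I'll check the tray centre before lowering.

Run:
```python
from h import *
f=dict(np.load("w4.npz"))
p=cast(f,[(269,98),(472,98)],.014);a=np.radians(10);m=p.mean(0)[:2];print(np.linalg.norm(p[1]-p[0]),np.degrees(np.arctan2(*(p[1]-p[0])[[1,0]])),"centre",m+.09*np.array([np.sin(a),-np.cos(a)]))
p=cast(f,[(321,117)],.0986-.0195+.014);print("brush mid",p[0][:2]+.07*np.array([np.sin(a),-np.cos(a)]))
```

```text
0.14774779684443393 10.030693125801044 centre [ 0.50997301 -0.31636033]
brush mid [ 0.47344055 -0.31590357]
```

Request:
send_rows(deltas=[{"grip": -1,"travel": [-0.25,0,0],"twist": 0},{"grip": -1,"travel": [0,0,0.7],"twist": 0},{"grip": -1,"travel": [0,0,0.8],"twist": 0},{"grip": -1,"travel": [0,0,0.8],"twist": 0},{"grip": -1,"travel": [0,0,0.7],"twist": 0},{"grip": -1,"travel": [0,0,0.3],"twist": 0},{"grip": -1,"travel": [0,0,0.1],"twist": 0},{"grip": -1,"travel": [0,0,0.1],"twist": 0},{"grip": -1,"travel": [0,0,0],"twist": 0},{"grip": -1,"travel": [0,0,0],"twist": 0}])

```text
clock: 17.5
position: [0.4733, -0.3219, 0.0293]
tcp_rot: [0.0, 0.643, 0.766, -0.0]
wrist_force: [0.4, 0.2, -0.7]
finger_gap: 0.019
grasp_force: 39.2
```

Request:
send_rows(deltas=[{"grip": -1,"travel": [0,0,0.08],"twist": 0},{"grip": -1,"travel": [0,0,0.08],"twist": 0},{"grip": -1,"travel": [0,0,0.05],"twist": 0},{"grip": -1,"travel": [0,0,0],"twist": 0}])

```text
clock: 17.9
position: [0.473, -0.3217, 0.0246]
tcp_rot: [0.0, 0.643, 0.766, -0.0]
wrist_force: [-0.2, 0.7, 0.9]
finger_gap: 0.0188
grasp_force: 39.3
```

Request:
send_rows(deltas=[{"grip": -0.35,"travel": [0,0,0],"twist": 0},{"grip": -0.35,"travel": [0,0,0],"twist": 0},{"grip": -0.35,"travel": [0,0,0],"twist": 0},{"grip": -0.35,"travel": [0,0,0],"twist": 0},{"grip": -0.35,"travel": [0,0,-0.5],"twist": 0},{"grip": -0.35,"travel": [0,0,-0.9],"twist": 0},{"grip": 0,"travel": [0,0,-0.9],"twist": 0},{"grip": 0.6,"travel": [0,0,-0.9],"twist": 0},{"grip": 0.6,"travel": [0,0,-0.9],"twist": 0},{"grip": 0.6,"travel": [0,0,-0.9],"twist": 0},{"grip": 0.6,"travel": [0,0,-0.9],"twist": 0},{"grip": 0.6,"travel": [0,0,0],"twist": 0}])

```text
clock: 19.1
position: [0.4742, -0.3225, 0.1456]
tcp_rot: [0.002, 0.643, 0.766, 0.0]
wrist_force: [0.3, 0.3, 0.1]
finger_gap: 0.0685
grasp_force: 0.0
```

```bash
python3 -c "
from h import *
plan(.637,-.058,.14,84)"
```

```text
t 19.1 j6 0.8 tilt_ok [ 0.004 -0.003 -1.   ] yaw 10.0 twist -10.76 travel [-6.71 14.    0.28]
```

Request:
send_rows(deltas=[{"grip": 0.6,"travel": [0,0,0],"twist": -0.978},{"grip": 0.6,"travel": [0,0,0],"twist": -0.978},{"grip": 0.6,"travel": [0,0,0],"twist": -0.978},{"grip": 0.6,"travel": [0,0,0],"twist": -0.978},{"grip": 0.6,"travel": [0,0,0],"twist": -0.978},{"grip": 0.6,"travel": [0,0,0],"twist": -0.978},{"grip": 0.6,"travel": [0,0,0],"twist": -0.978},{"grip": 0.6,"travel": [0,0,0],"twist": -0.978},{"grip": 0.6,"travel": [0,0,0],"twist": -0.978},{"grip": 0.6,"travel": [0,0,0],"twist": -0.978},{"grip": 0.6,"travel": [0,0,0],"twist": -0.978}])

```text
clock: 20.2
position: [0.4728, -0.3215, 0.1421]
tcp_rot: [-0.0, 0.05, 0.999, 0.0]
wrist_force: [0.9, 0.9, 0.5]
finger_gap: 0.0684
grasp_force: 0.0
```

Request:
send_rows(deltas=[{"grip": 0.6,"travel": [-0.48,1,0],"twist": 0},{"grip": 0.6,"travel": [-0.48,1,0],"twist": 0},{"grip": 0.6,"travel": [-0.48,1,0],"twist": 0},{"grip": 0.6,"travel": [-0.48,1,0],"twist": 0},{"grip": 0.6,"travel": [-0.48,1,0],"twist": 0},{"grip": 0.6,"travel": [-0.48,1,0],"twist": 0},{"grip": 0.6,"travel": [-0.48,1,0],"twist": 0},{"grip": 0.6,"travel": [-0.48,1,0],"twist": 0},{"grip": 0.6,"travel": [-0.48,1,0],"twist": 0},{"grip": 0.6,"travel": [-0.48,1,0],"twist": 0},{"grip": 0.6,"travel": [-0.48,1,0],"twist": 0},{"grip": 0.6,"travel": [-0.48,1,0],"twist": 0},{"grip": 0.6,"travel": [-0.48,1,0],"twist": 0},{"grip": 0.6,"travel": [-0.48,1,0],"twist": 0},{"grip": 0.6,"travel": [0,0,0],"twist": 0},{"grip": 0.6,"travel": [0,0,0],"twist": 0}])

```text
clock: 21.8
position: [0.6358, -0.0571, 0.142]
tcp_rot: [-0.001, 0.052, 0.999, -0.0]
wrist_force: [0.0, -0.0, 0.5]
finger_gap: 0.0683
grasp_force: 0.0
```

```bash
python3 w.py w5; python3 -c "
from h import *
plan(.637,-.058,.036,84)"
```

```text
[ 0.567 -0.049  0.271] 0.06826298227137051 0.0
t 21.85 j6 0.01 tilt_ok [-0.001 -0.    -1.   ] yaw 84.0 twist -0.0 travel [-0.07 -0.01  5.3 ]
```

View pics/w5.png

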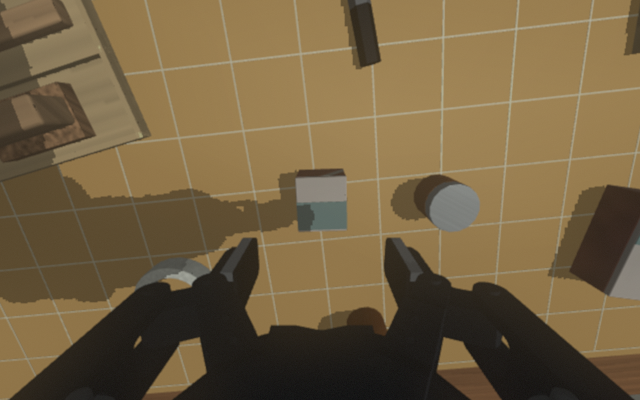

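Wrist view: the brick's top face runs from (296,177) to (347,230), lined up with the tool. The short jar's lid is centred at (452,206), and the tall jar at (365,320) is well clear. Brush and sander lie in their bays at upper left.

Run:
```python
from h import *
f=dict(np.load("w5.npz"))
p=cast(f,[(295,177),(345,176),(347,229),(298,230)],.04);print(p.mean(0),[(round(float(np.linalg.norm(d)),4),round(float(np.degrees(np.arctan2(d[1],d[0]))),1)) for d in np.roll(p,-1,0)-p])
print("jar",cast(f,(452,206),.044)); plan(*p.mean(0)[:2],.034,84)
```

```text
[ 0.63964839 -0.05668221  0.04      ] [(0.0426, 85.3), (0.0486, -2.4), (0.0441, -94.6), (0.0487, 175.8)]
jar [[0.65202442 0.05528935 0.044     ]]
t 21.85 j6 0.01 tilt_ok [-0.001 -0.    -1.   ] yaw 84.0 twist -0.0 travel [-0.2   0.07  5.4 ]
```

Request:
send_rows(deltas=[{"grip": 0.6,"travel": [-0.15,0.07,0.9],"twist": 0},{"grip": 0.6,"travel": [0,0,0.9],"twist": 0},{"grip": 0.6,"travel": [0,0,0.9],"twist": 0},{"grip": 0.6,"travel": [0,0,0.9],"twist": 0},{"grip": 0.6,"travel": [0,0,0.9],"twist": 0},{"grip": 0.6,"travel": [0,0,0.8],"twist": 0},{"grip": 0.6,"travel": [0,0,0.4],"twist": 0},{"grip": 0.6,"travel": [0,0,0],"twist": 0},{"grip": -1,"travel": [0,0,0],"twist": 0},{"grip": -1,"travel": [0,0,0],"twist": 0},{"grip": -1,"travel": [0,0,0],"twist": 0},{"grip": -1,"travel": [0,0,0],"twist": 0},{"grip": -1,"travel": [0,0,0],"twist": 0},{"grip": -1,"travel": [0,0,0],"twist": 0}], squeeze=50)

```text
clock: 23.25
position: [0.64, -0.0564, 0.0298]
tcp_rot: [0.001, 0.053, 0.999, -0.0]
wrist_force: [-0.7, -0.8, 6.4]
finger_gap: 0.0431
grasp_force: 52.0
```

Request:
send_rows(deltas=[{"grip": -1,"travel": [0,0,-0.4],"twist": 0},{"grip": -1,"travel": [0,0,-0.9],"twist": 0},{"grip": -1,"travel": [0,0,-0.9],"twist": 0},{"grip": -1,"travel": [0,0,-0.9],"twist": 0},{"grip": -1,"travel": [0,0,-0.9],"twist": 0},{"grip": -1,"travel": [0,0,-0.9],"twist": 0},{"grip": -1,"travel": [0,0,-0.9],"twist": -0.5},{"grip": -1,"travel": [0,0,0],"twist": -0.5},{"grip": -1,"travel": [0,0,0],"twist": 0}])

```text
clock: 24.15
position: [0.6394, -0.0562, 0.1455]
tcp_rot: [0.001, -0.008, 1.0, -0.0]
wrist_force: [-0.6, 0.3, -1.4]
finger_gap: 0.0429
grasp_force: 51.1
```

```bash
python3 -c "
from h import *
plan(.463+.036,.314-.0437,.14,91)"
```

```text
t 24.15 j6 -0.1 tilt_ok [ 0.001 -0.    -1.   ] yaw 90.9 twist -0.01 travel [ 6.73 16.44  0.27]
```

Request:
send_rows(deltas=[{"grip": -1,"travel": [0.394,0.97,0],"twist": 0},{"grip": -1,"travel": [0.394,0.97,0],"twist": 0},{"grip": -1,"travel": [0.394,0.97,0],"twist": 0},{"grip": -1,"travel": [0.394,0.97,0],"twist": 0},{"grip": -1,"travel": [0.394,0.97,0],"twist": 0},{"grip": -1,"travel": [0.394,0.97,0],"twist": 0},{"grip": -1,"travel": [0.394,0.97,0],"twist": 0},{"grip": -1,"travel": [0.394,0.97,0],"twist": 0},{"grip": -1,"travel": [0.394,0.97,0],"twist": 0},{"grip": -1,"travel": [0.394,0.97,0],"twist": 0},{"grip": -1,"travel": [0.394,0.97,0],"twist": 0},{"grip": -1,"travel": [0.394,0.97,0],"twist": 0},{"grip": -1,"travel": [0.394,0.97,0],"twist": 0},{"grip": -1,"travel": [0.394,0.97,0],"twist": 0},{"grip": -1,"travel": [0.394,0.97,0],"twist": 0},{"grip": -1,"travel": [0.394,0.97,0],"twist": 0},{"grip": -1,"travel": [0.394,0.97,0],"twist": 0},{"grip": -1,"travel": [0,0,0],"twist": 0},{"grip": -1,"travel": [0,0,0],"twist": 0}])

```text
clock: 26.05
position: [0.4995, 0.2719, 0.1442]
tcp_rot: [-0.0, -0.008, 1.0, -0.0]
wrist_force: [0.8, 0.4, -1.7]
finger_gap: 0.0432
grasp_force: 51.2
```

```bash
python3 w.py w6; python3 -c "
from h import *
plan(.500,.271,.036,91)"
```

```text
[0.431 0.271 0.273] 0.04317181917120264 51.15745961666107
t 26.1 j6 0.48 tilt_ok [-0.001 -0.001 -1.   ] yaw 90.8 twist -0.02 travel [-0.01 -0.02  5.41]
```

View pics/w6.png

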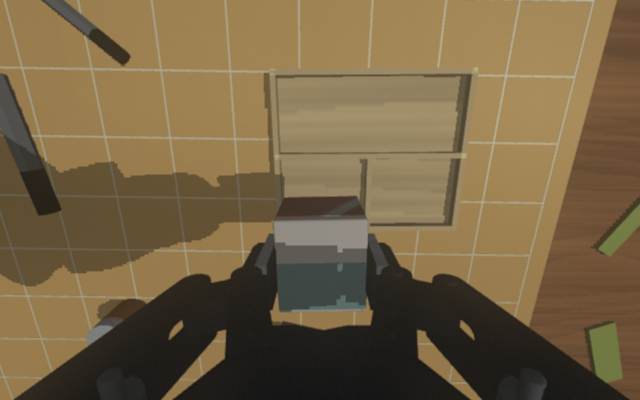

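Wrist view: the brick is held level above the small bay. Tray corners are (270,70), (477,70) and (455,228), and the dividers meet at (364,156).

Run:
```python
from h import *
f=dict(np.load("w6.npz"))
p=cast(f,[(270,70),(477,70),(455,228),(364,156),(275,156)],.014);print(np.round(p[:,:2],4));print("c",(p[0]+p[2])/2,"yaw",np.degrees(np.arctan2(*(p[1]-p[0])[[1,0]]))-90)
```

```text
[[0.3923 0.2265]
 [0.3894 0.4047]
 [0.5357 0.4077]
 [0.4648 0.3118]
 [0.4662 0.2286]]
c [0.4639578  0.31713542 0.014     ] yaw 0.9067201125009348
```

Request:
send_rows(deltas=[{"grip": -1,"travel": [-0.05,0,0.8],"twist": 0},{"grip": -1,"travel": [0,0,0.9],"twist": 0},{"grip": -1,"travel": [0,0,0.9],"twist": 0},{"grip": -1,"travel": [0,0,0.9],"twist": 0},{"grip": -1,"travel": [0,0,0.9],"twist": 0},{"grip": -1,"travel": [0,0,0.5],"twist": 0},{"grip": -1,"travel": [0,0,0.2],"twist": 0},{"grip": -1,"travel": [0,0,0.1],"twist": 0},{"grip": -1,"travel": [0,0,0],"twist": 0},{"grip": -1,"travel": [0,0,0],"twist": 0}])

```text
clock: 27.1
position: [0.5019, 0.2717, 0.0412]
tcp_rot: [0.0, -0.007, 1.0, 0.0]
wrist_force: [0.2, 0.6, -1.7]
finger_gap: 0.0429
grasp_force: 51.2
```

Request:
send_rows(deltas=[{"grip": -1,"travel": [0,0,0.1],"twist": 0},{"grip": -1,"travel": [0,0,0.1],"twist": 0},{"grip": -1,"travel": [0,0,0.07],"twist": 0},{"grip": -1,"travel": [0,0,0.05],"twist": 0},{"grip": -1,"travel": [0,0,0],"twist": 0}])

```text
clock: 27.6
position: [0.5014, 0.2716, 0.0348]
tcp_rot: [0.0, -0.007, 1.0, 0.0]
wrist_force: [-2.0, -1.2, 6.8]
finger_gap: 0.0431
grasp_force: 52.0
```

Request:
send_rows(deltas=[{"grip": 0.5,"travel": [0,0,0],"twist": 0},{"grip": 0.5,"travel": [0,0,0],"twist": 0},{"grip": 0.5,"travel": [0,0,0],"twist": 0},{"grip": 0.5,"travel": [0,0,0],"twist": 0},{"grip": 0.5,"travel": [0,0,-0.5],"twist": 0},{"grip": 0.5,"travel": [0,0,-0.9],"twist": 0},{"grip": 0.5,"travel": [0,0,-0.9],"twist": 0},{"grip": 0.5,"travel": [0,0,-0.9],"twist": 0},{"grip": 0.5,"travel": [0,0,-0.9],"twist": 0},{"grip": 0.5,"travel": [0,0,-0.9],"twist": 0},{"grip": 0.5,"travel": [0,0,-0.4],"twist": 0},{"grip": 0.5,"travel": [0,0,0],"twist": 0}])

```text
clock: 28.8
position: [0.5021, 0.2719, 0.1435]
tcp_rot: [0.001, -0.007, 1.0, 0.001]
wrist_force: [0.2, -0.4, 0.1]
finger_gap: 0.064
grasp_force: 0.0
```

```bash
python3 -c "
from h import *
plan(.650,.0553,.14,91)"
```

```text
t 28.8 j6 0.48 tilt_ok [ 0.002  0.001 -1.   ] yaw 90.8 twist -0.02 travel [ -7.21 -10.96   0.17]
```

Request:
send_rows(deltas=[{"grip": 0.55,"travel": [-0.6,-0.91,0],"twist": 0},{"grip": 0.55,"travel": [-0.6,-0.91,0],"twist": 0},{"grip": 0.55,"travel": [-0.6,-0.91,0],"twist": 0},{"grip": 0.55,"travel": [-0.6,-0.91,0],"twist": 0},{"grip": 0.55,"travel": [-0.6,-0.91,0],"twist": 0},{"grip": 0.55,"travel": [-0.6,-0.91,0],"twist": 0},{"grip": 0.55,"travel": [-0.6,-0.91,0],"twist": 0},{"grip": 0.55,"travel": [-0.6,-0.91,0],"twist": 0},{"grip": 0.55,"travel": [-0.6,-0.91,0],"twist": 0},{"grip": 0.55,"travel": [-0.6,-0.91,0],"twist": 0},{"grip": 0.55,"travel": [-0.6,-0.91,0],"twist": 0},{"grip": 0.55,"travel": [-0.6,-0.91,0],"twist": 0},{"grip": 0.55,"travel": [0,0,0],"twist": 0},{"grip": 0.55,"travel": [0,0,0],"twist": 0}])

```text
clock: 30.2
position: [0.6481, 0.055, 0.141]
tcp_rot: [-0.001, -0.007, 1.0, 0.0]
wrist_force: [-1.6, 0.3, -0.1]
finger_gap: 0.0662
grasp_force: 0.0
```

```bash
python3 w.py w7
python3 - <<'E'
from h import *
f=dict(np.load("w7.npz"));hsv=cv2.cvtColor(f["pixels"],cv2.COLOR_RGB2HSV)
m=((hsv[...,1]<50)&(hsv[...,2]>70)).astype(np.uint8);m[:,:250]=0;m[:,390:]=0;m[:130]=0;m[290:]=0
k=max(cv2.findContours(m,0,1)[0],key=cv2.contourArea);c,rd=cv2.minEnclosingCircle(k)
p=cast(f,[c,(c[0]+rd,c[1])],.044);print(c,rd,p[0],"diam",2*np.linalg.norm(p[1]-p[0]))
plan(*p[0][:2],.030,91)
E
```

```text
[0.579 0.055 0.27 ] 0.06616175654583464 0.0
(323.3759765625, 206.60093688964844) 25.23570442199707 [0.65288496 0.0575324  0.044     ] diam 0.04334653766771173
t 30.25 j6 0.07 tilt_ok [-0.002  0.    -1.   ] yaw 90.8 twist -0.02 travel [-0.25  0.1   5.56]
```

Request:
send_rows(deltas=[{"grip": 0.55,"travel": [-0.17,0.07,0.9],"twist": 0},{"grip": 0.55,"travel": [0,0,0.9],"twist": 0},{"grip": 0.55,"travel": [0,0,0.9],"twist": 0},{"grip": 0.55,"travel": [0,0,0.9],"twist": 0},{"grip": 0.55,"travel": [0,0,0.9],"twist": 0},{"grip": 0.55,"travel": [0,0,0.7],"twist": 0},{"grip": 0.55,"travel": [0,0,0.35],"twist": 0},{"grip": 0.55,"travel": [0,0,0],"twist": 0},{"grip": -1,"travel": [0,0,0],"twist": 0},{"grip": -1,"travel": [0,0,0],"twist": 0},{"grip": -1,"travel": [0,0,0],"twist": 0},{"grip": -1,"travel": [0,0,0],"twist": 0},{"grip": -1,"travel": [0,0,0],"twist": 0},{"grip": -1,"travel": [0,0,0],"twist": 0}])

```text
clock: 31.65
position: [0.6528, 0.0568, 0.0322]
tcp_rot: [0.001, -0.007, 1.0, 0.0]
wrist_force: [0.4, 0.1, 5.7]
finger_gap: 0.0426
grasp_force: 51.3
```

Request:
send_rows(deltas=[{"grip": -1,"travel": [0,0,-0.4],"twist": 0},{"grip": -1,"travel": [0,0,-0.9],"twist": 0},{"grip": -1,"travel": [0,0,-0.9],"twist": 0},{"grip": -1,"travel": [0,0,-0.9],"twist": 0},{"grip": -1,"travel": [0,0,-0.9],"twist": 0},{"grip": -1,"travel": [0,0,-0.9],"twist": 0},{"grip": -1,"travel": [0,0,-0.7],"twist": 0},{"grip": -1,"travel": [0,0,0],"twist": 0}])

```text
clock: 32.45
position: [0.653, 0.0568, 0.1455]
tcp_rot: [0.002, -0.007, 1.0, 0.0]
wrist_force: [1.0, 0.3, -1.9]
finger_gap: 0.0428
grasp_force: 51.0
```

```bash
python3 -c "
from h import *
plan(.4995,.359,.14,91)"
```

```text
t 32.45 j6 0.07 tilt_ok [ 0.003  0.    -1.   ] yaw 90.8 twist -0.02 travel [ 7.41 15.24  0.27]
```

Request:
send_rows(deltas=[{"grip": -1,"travel": [0.463,0.953,0],"twist": 0},{"grip": -1,"travel": [0.463,0.953,0],"twist": 0},{"grip": -1,"travel": [0.463,0.953,0],"twist": 0},{"grip": -1,"travel": [0.463,0.953,0],"twist": 0},{"grip": -1,"travel": [0.463,0.953,0],"twist": 0},{"grip": -1,"travel": [0.463,0.953,0],"twist": 0},{"grip": -1,"travel": [0.463,0.953,0],"twist": 0},{"grip": -1,"travel": [0.463,0.953,0],"twist": 0},{"grip": -1,"travel": [0.463,0.953,0],"twist": 0},{"grip": -1,"travel": [0.463,0.953,0],"twist": 0},{"grip": -1,"travel": [0.463,0.953,0],"twist": 0},{"grip": -1,"travel": [0.463,0.953,0],"twist": 0},{"grip": -1,"travel": [0.463,0.953,0],"twist": 0},{"grip": -1,"travel": [0.463,0.953,0],"twist": 0},{"grip": -1,"travel": [0.463,0.953,0],"twist": 0},{"grip": -1,"travel": [0.463,0.953,0],"twist": 0},{"grip": -1,"travel": [0,0,0],"twist": 0},{"grip": -1,"travel": [0,0,0],"twist": 0}])

```text
clock: 34.25
position: [0.4989, 0.3594, 0.1424]
tcp_rot: [-0.0, -0.008, 1.0, -0.001]
wrist_force: [0.2, -1.3, -1.1]
finger_gap: 0.0424
grasp_force: 51.1
```

```bash
python3 -c "
from h import *
plan(.5,.359,.043,91)"
```

```text
t 34.25 j6 0.61 tilt_ok [-0.001 -0.001 -1.   ] yaw 90.9 twist -0.01 travel [-0.05 -0.02  4.97]
```

Contact is expected at a TCP height of about 0.037 m.

Request:
send_rows(deltas=[{"grip": -1,"travel": [-0.05,0,0.8],"twist": 0},{"grip": -1,"travel": [0,0,0.9],"twist": 0},{"grip": -1,"travel": [0,0,0.9],"twist": 0},{"grip": -1,"travel": [0,0,0.9],"twist": 0},{"grip": -1,"travel": [0,0,0.9],"twist": 0},{"grip": -1,"travel": [0,0,0.4],"twist": 0},{"grip": -1,"travel": [0,0,0.1],"twist": 0},{"grip": -1,"travel": [0,0,0],"twist": 0},{"grip": -1,"travel": [0,0,0],"twist": 0}])

```text
clock: 35.15
position: [0.5009, 0.3596, 0.0459]
tcp_rot: [0.001, -0.007, 1.0, 0.0]
wrist_force: [-0.5, 0.2, -1.1]
finger_gap: 0.0424
grasp_force: 51.1
```

Request:
send_rows(deltas=[{"grip": -1,"travel": [0,0,0.1],"twist": 0},{"grip": -1,"travel": [0,0,0.06],"twist": 0},{"grip": -1,"travel": [0,0,0.05],"twist": 0},{"grip": -1,"travel": [0,0,0],"twist": 0}])

```text
clock: 35.55
position: [0.5003, 0.3595, 0.0408]
tcp_rot: [-0.0, -0.007, 1.0, -0.0]
wrist_force: [0.1, 0.4, -1.3]
finger_gap: 0.0425
grasp_force: 51.1
```

Request:
send_rows(deltas=[{"grip": -1,"travel": [0,0,0.07],"twist": 0},{"grip": -1,"travel": [0,0,0.07],"twist": 0},{"grip": -1,"travel": [0,0,0.05],"twist": 0},{"grip": -1,"travel": [0,0,0],"twist": 0}])

```text
clock: 35.95
position: [0.5003, 0.3595, 0.0373]
tcp_rot: [-0.0, -0.007, 1.0, -0.0]
wrist_force: [-0.8, -0.7, 2.7]
finger_gap: 0.0424
grasp_force: 51.4
```

Request:
send_rows(deltas=[{"grip": 0.3,"travel": [0,0,0],"twist": 0},{"grip": 0.3,"travel": [0,0,0],"twist": 0},{"grip": 0.3,"travel": [0,0,0],"twist": 0},{"grip": 0.3,"travel": [0,0,0],"twist": 0},{"grip": 0.3,"travel": [0,0,-0.5],"twist": 0},{"grip": 0.3,"travel": [0,0,-0.9],"twist": 0},{"grip": 0.3,"travel": [0,0,-0.9],"twist": 0},{"grip": 0.3,"travel": [0,0,-0.9],"twist": 0},{"grip": 0.3,"travel": [0,0,-0.9],"twist": 0},{"grip": 0,"travel": [0,0,-0.9],"twist": -0.45},{"grip": 0,"travel": [0,0,0],"twist": -0.45},{"grip": 0,"travel": [0,0,0],"twist": 0}])

```text
clock: 37.15
position: [0.5007, 0.3597, 0.1384]
tcp_rot: [0.001, -0.062, 0.998, 0.0]
wrist_force: [-0.1, -0.4, -0.4]
finger_gap: 0.0425
grasp_force: 0.0
```

```bash
python3 -c "
from h import *
plan(.4630,-.012,.13,96.8)"
```

```text
t 37.15 j6 0.5 tilt_ok [ 0.001  0.001 -1.   ] yaw 97.1 twist 0.04 travel [  4.07 -18.23   0.42]
```

Request:
send_rows(deltas=[{"grip": 0,"travel": [0.215,-0.96,0],"twist": 0.04},{"grip": 0,"travel": [0.215,-0.96,0],"twist": 0},{"grip": 0,"travel": [0.215,-0.96,0],"twist": 0},{"grip": 0,"travel": [0.215,-0.96,0],"twist": 0},{"grip": 0,"travel": [0.215,-0.96,0],"twist": 0},{"grip": 0,"travel": [0.215,-0.96,0],"twist": 0},{"grip": 0,"travel": [0.215,-0.96,0],"twist": 0},{"grip": 0,"travel": [0.215,-0.96,0],"twist": 0},{"grip": 0,"travel": [0.215,-0.96,0],"twist": 0},{"grip": 0,"travel": [0.215,-0.96,0],"twist": 0},{"grip": 0,"travel": [0.215,-0.96,0],"twist": 0},{"grip": 0,"travel": [0.215,-0.96,0],"twist": 0},{"grip": 0,"travel": [0.215,-0.96,0],"twist": 0},{"grip": 0,"travel": [0.215,-0.96,0],"twist": 0},{"grip": 0,"travel": [0.215,-0.96,0],"twist": 0},{"grip": 0,"travel": [0.215,-0.96,0],"twist": 0},{"grip": 0,"travel": [0.215,-0.96,0],"twist": 0},{"grip": 0,"travel": [0.215,-0.96,0],"twist": 0},{"grip": 0,"travel": [0.215,-0.96,0],"twist": 0},{"grip": 0,"travel": [0,0,0],"twist": 0}])

```text
clock: 39.15
position: [0.4616, -0.0145, 0.1372]
tcp_rot: [-0.0, -0.058, 0.998, -0.0]
wrist_force: [0.1, 0.4, -0.0]
finger_gap: 0.0427
grasp_force: 0.0
```

```bash
python3 w.py w8; python3 -c "
from h import *
plan(.4630,-.012,.016,96.8)"
```

```text
[ 0.393 -0.022  0.266] 0.0427377808352424 0.0
t 39.2 j6 -0.14 tilt_ok [ 0. -0. -1.] yaw 96.6 twist -0.03 travel [-0.07  0.07  6.06]
```

View pics/w8.png

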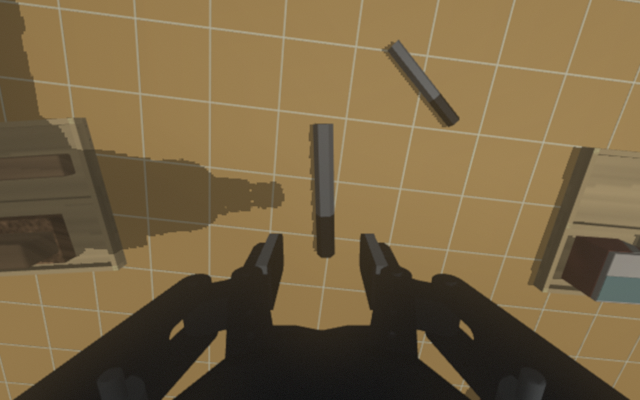

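Wrist view: the long marker runs from (322,124) to (325,256) between the jaws and in line with them. The short marker stays aside at (423,83).

Request:
send_rows(deltas=[{"grip": 0,"travel": [-0.05,0.08,0.9],"twist": 0},{"grip": 0,"travel": [0,0,0.9],"twist": 0},{"grip": 0,"travel": [0,0,0.9],"twist": 0},{"grip": 0,"travel": [0,0,0.9],"twist": 0},{"grip": 0,"travel": [0,0,0.9],"twist": 0},{"grip": 0,"travel": [0,0,0.9],"twist": 0},{"grip": 0,"travel": [0,0,0.5],"twist": 0},{"grip": 0,"travel": [0,0,0.05],"twist": 0},{"grip": -1,"travel": [0,0,0],"twist": 0},{"grip": -1,"travel": [0,0,0],"twist": 0},{"grip": -1,"travel": [0,0,0],"twist": 0},{"grip": -1,"travel": [0,0,0],"twist": 0},{"grip": -1,"travel": [0,0,0],"twist": 0},{"grip": -1,"travel": [0,0,0],"twist": 0}], squeeze=40)

```text
clock: 40.6
position: [0.4637, -0.0106, 0.0189]
tcp_rot: [0.001, -0.059, 0.998, 0.0]
wrist_force: [-0.9, 1.0, 6.8]
finger_gap: 0.0159
grasp_force: 39.5
```

Request:
send_rows(deltas=[{"grip": -1,"travel": [0,0,-0.4],"twist": 0},{"grip": -1,"travel": [0,0,-0.9],"twist": 0},{"grip": -1,"travel": [0,0,-0.9],"twist": 0},{"grip": -1,"travel": [0,0,-0.9],"twist": 0},{"grip": -1,"travel": [0,0,-0.9],"twist": 0},{"grip": -1,"travel": [0,0,-0.9],"twist": 0.98},{"grip": -1,"travel": [0,0,-0.9],"twist": 0.98},{"grip": -1,"travel": [0,0,0],"twist": 0.98},{"grip": -1,"travel": [0,0,0],"twist": 0.98},{"grip": -1,"travel": [0,0,0],"twist": 0.98},{"grip": -1,"travel": [0,0,0],"twist": 0.98},{"grip": -1,"travel": [0,0,0],"twist": 0.98},{"grip": -1,"travel": [0,0,0],"twist": 0.98},{"grip": -1,"travel": [0,0,0],"twist": 0.98},{"grip": -1,"travel": [0,0,0],"twist": 0.98},{"grip": -1,"travel": [0,0,0],"twist": 0.98},{"grip": -1,"travel": [0,0,0],"twist": 0.98},{"grip": -1,"travel": [0,0,0],"twist": 0.98},{"grip": -1,"travel": [0,0,0],"twist": 0.98}])

```text
clock: 42.5
position: [0.463, -0.0108, 0.1347]
tcp_rot: [0.0, 0.694, 0.72, 0.0]
wrist_force: [-0.1, 0.4, -0.6]
finger_gap: 0.0159
grasp_force: 39.2
```

```bash
python3 -c "
from h import *
plan(.4275,.315,.13,1)"
```

```text
t 42.5 j6 1.51 tilt_ok [ 0. -0. -1.] yaw 2.1 twist 0.17 travel [16.32 -1.49  0.24]
```

Request:
send_rows(deltas=[{"grip": -1,"travel": [0,0,0],"twist": 0.17},{"grip": -1,"travel": [0.96,-0.088,0],"twist": 0},{"grip": -1,"travel": [0.96,-0.088,0],"twist": 0},{"grip": -1,"travel": [0.96,-0.088,0],"twist": 0},{"grip": -1,"travel": [0.96,-0.088,0],"twist": 0},{"grip": -1,"travel": [0.96,-0.088,0],"twist": 0},{"grip": -1,"travel": [0.96,-0.088,0],"twist": 0},{"grip": -1,"travel": [0.96,-0.088,0],"twist": 0},{"grip": -1,"travel": [0.96,-0.088,0],"twist": 0},{"grip": -1,"travel": [0.96,-0.088,0],"twist": 0},{"grip": -1,"travel": [0.96,-0.088,0],"twist": 0},{"grip": -1,"travel": [0.96,-0.088,0],"twist": 0},{"grip": -1,"travel": [0.96,-0.088,0],"twist": 0},{"grip": -1,"travel": [0.96,-0.088,0],"twist": 0},{"grip": -1,"travel": [0.96,-0.088,0],"twist": 0},{"grip": -1,"travel": [0.96,-0.088,0],"twist": 0},{"grip": -1,"travel": [0.96,-0.088,0],"twist": 0},{"grip": -1,"travel": [0.96,-0.088,0],"twist": 0},{"grip": -1,"travel": [0,0,0],"twist": 0},{"grip": -1,"travel": [0,0,0],"twist": 0}])

```text
clock: 44.5
position: [0.4257, 0.3149, 0.1342]
tcp_rot: [0.0, 0.698, 0.716, -0.0]
wrist_force: [-1.6, -0.3, -0.9]
finger_gap: 0.0157
grasp_force: 39.2
```

```bash
python3 w.py w9; python3 -c "
from h import *
plan(.4275,.315,.03,1)"
```

```text
[0.426 0.386 0.263] 0.015717596976485483 39.24479350447655
t 44.55 j6 2.18 tilt_ok [-0.    -0.001 -1.   ] yaw 1.3 twist 0.05 travel [0.02 0.09 5.21]
```

View pics/w9.png

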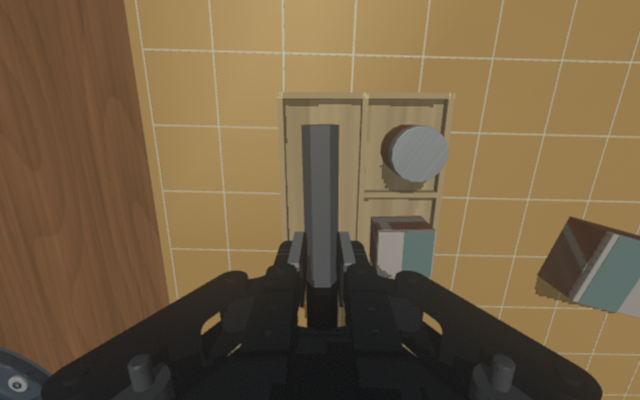

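Wrist view: the marker is held over the long bay, with its end at (320,125) between the walls at x≈282 and 362. The jar at (415,153) and the brick at (402,247) stand in their bays.

Request:
send_rows(deltas=[{"grip": -1,"travel": [0,0.08,0.8],"twist": 0.05},{"grip": -1,"travel": [0,0,0.9],"twist": 0},{"grip": -1,"travel": [0,0,0.9],"twist": 0},{"grip": -1,"travel": [0,0,0.9],"twist": 0},{"grip": -1,"travel": [0,0,0.9],"twist": 0},{"grip": -1,"travel": [0,0,0.5],"twist": 0},{"grip": -1,"travel": [0,0,0.2],"twist": 0},{"grip": -1,"travel": [0,0,0.1],"twist": 0},{"grip": -1,"travel": [0,0,0],"twist": 0},{"grip": -1,"travel": [0,0,0],"twist": 0}])

```text
clock: 45.55
position: [0.4279, 0.3152, 0.0307]
tcp_rot: [0.0, 0.701, 0.713, 0.0]
wrist_force: [-0.5, -0.5, -0.3]
finger_gap: 0.016
grasp_force: 39.3
```

Request:
send_rows(deltas=[{"grip": -1,"travel": [0,0,0.08],"twist": 0},{"grip": -1,"travel": [0,0,0.08],"twist": 0},{"grip": -1,"travel": [0,0,0],"twist": 0}])

```text
clock: 45.85
position: [0.4275, 0.315, 0.0268]
tcp_rot: [0.0, 0.701, 0.713, -0.0]
wrist_force: [-0.1, -0.5, -0.8]
finger_gap: 0.0164
grasp_force: 39.3
```

Request:
send_rows(deltas=[{"grip": -1,"travel": [0,0,0.06],"twist": 0},{"grip": -1,"travel": [0,0,0.06],"twist": 0},{"grip": -1,"travel": [0,0,0.03],"twist": 0},{"grip": -1,"travel": [0,0,0],"twist": 0}])

```text
clock: 46.25
position: [0.4275, 0.315, 0.024]
tcp_rot: [0.0, 0.701, 0.713, -0.0]
wrist_force: [-0.4, -0.3, 2.5]
finger_gap: 0.0159
grasp_force: 39.5
```

Contact. Release, rise, and move back for an overview.

Request:
send_rows(deltas=[{"grip": -0.4,"travel": [0,0,0],"twist": 0},{"grip": -0.4,"travel": [0,0,0],"twist": 0},{"grip": -0.4,"travel": [0,0,0],"twist": 0},{"grip": -0.4,"travel": [0,0,0],"twist": 0},{"grip": -0.4,"travel": [0,0,-0.4],"twist": 0},{"grip": -0.4,"travel": [0,0,-0.9],"twist": 0},{"grip": -0.4,"travel": [0,0,-0.9],"twist": 0},{"grip": -0.4,"travel": [0,0,-0.9],"twist": 0},{"grip": -0.4,"travel": [0,0,-0.9],"twist": 0},{"grip": -0.4,"travel": [0,0,-0.9],"twist": 0},{"grip": -0.4,"travel": [0.9,-0.5,-0.9],"twist": 0},{"grip": -0.4,"travel": [0.9,-0.5,-0.9],"twist": 0},{"grip": -0.4,"travel": [0.9,-0.5,-0.9],"twist": 0},{"grip": -0.4,"travel": [0.9,-0.5,-0.9],"twist": 0},{"grip": -0.4,"travel": [0.9,-0.5,-0.9],"twist": 0},{"grip": -0.4,"travel": [0.9,-0.5,0],"twist": 0},{"grip": -0.4,"travel": [0.9,-0.5,0],"twist": 0},{"grip": -0.4,"travel": [0.9,-0.5,0],"twist": 0},{"grip": -0.4,"travel": [0,0,0],"twist": 0},{"grip": -0.4,"travel": [0,0,0],"twist": 0}])

```text
clock: 48.25
position: [0.3451, 0.4576, 0.2121]
tcp_rot: [0.0, 0.701, 0.713, -0.0]
wrist_force: [-0.4, -0.5, 0.6]
finger_gap: 0.0258
grasp_force: 0.0
```

Run:
```python
from bench import grab_frame
import cv2,numpy as np
i=grab_frame("top")["pixels"][...,::-1];j=grab_frame("scene")["pixels"][...,::-1]
cv2.imwrite("pics/fin.png",np.vstack([cv2.resize(i[70:345,110:530],(458,300)),cv2.resize(j[90:330,150:540],(458,300))]))
```

```text
(no output)
```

View pics/fin.png

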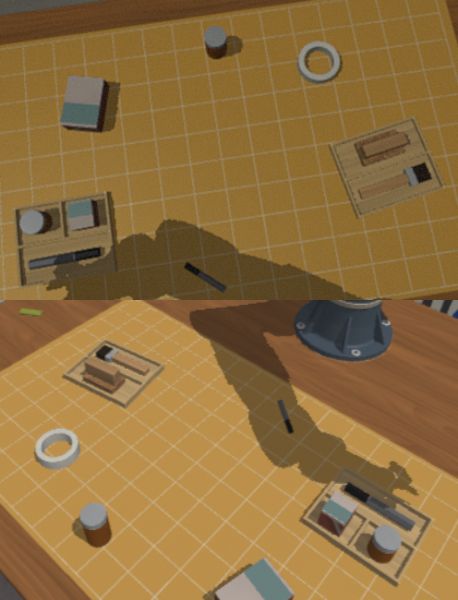

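Both views show all five things flat inside their bays: jar (33,222), brick (82,214), marker (65,258), sander (384,147) and brush (396,180). The tall jar, big brick, tape and short marker are where they were, and the gripper is clear, so I'm handing the job in.

```bash
python3 -c "
from bench import r
print(r.sign_off())"
```

```text
the job is handed in; nothing more can be done
None
```

I handed the job in at about 48 s: the last pictures show both kits complete, each thing flat in its own bay, and the tall jar, big brick and tape untouched; the sign-off returned no verdict.

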